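# Dispense one roll of sealing tape and push it to the blue square

## Task

Press the orange plunger of the tape-roll dispenser all the way down once and let it come back up, so that a single white roll slides out of the outlet. Then push that roll along the board with the fingertips until it lies wholly inside the blue taped square (not the yellow one) and let go of it. Do not pick anything up, keep the other rolls in the dispenser and leave the things around it where they are.

Things in the scene. Friction and masses are not known exactly. Their poses are not given: they have to be found in the camera images.
- riser: grey-topped bench riser fixed on the table: a flat board 296 mm deep (x), 390 mm wide (y), on four legs; its top (the board meant below) is 120 mm above the table. Dispenser, squares and all things below stand on it. Origin: under its centre, on the table. A thick fixed hose crosses between robot and riser at x = 0.3 to 0.5, z = 0.40 (right, at the blue pump) to 0.64: reach over it.
- dispenser: grey bench dispenser, 132x79 mm, fixed. Origin: on the board under the centre of its clear open-topped magazine (55 mm high, three white rolls in a stack). -x points out of the outlet, a 17 mm high slot at board level in the front (at x = -0.030). Behind the magazine (x = 0.025 to 0.070) a 65 mm high tower carries the plunger; a 22 mm high tail runs on to x = 0.104. z up.
- plunger (a joint): travel of the orange plunger in m: 0 up (rest), 0.021 fully down at its stop. Springs back up; takes about 2 to 6 N. It drives a pusher three times as far, which shoves the bottom roll out of the outlet; after a full press the roll's centre lies about 57 mm in front of the dispenser's origin (farther if pressed fast). As the plunger comes up the next roll drops into place.
- plunger_top (a point): centre of the top face of the orange plunger cap (32 mm across, 12 mm thick), 48 mm behind the dispenser's origin and 105 mm above the board when up. It is pressed straight down.
- roll_1: white roll of sealing tape, a flat disc 44 mm across and 14 mm high, lying flat on the board; the bottom one of the stack at the start, the one that comes out. Origin: centre of its underside; z up.
- roll_2: same kind of roll, second in the stack; stays in the dispenser and drops to the bottom.
- roll_3: same kind of roll, third (top) in the stack; stays in the dispenser.
- blue_square: square of blue marking tape stuck flat on the board, 80 mm inside, 96 mm outside (tape 8 mm wide, no noticeable thickness). Origin: its centre; x and y along its sides. It lies to the left or right of the space in front of the outlet, its centre about 0.1 m from it.
- yellow_square: the same in yellow, on the other side; to be left empty.
- kf_clamp_b: bystander: small cast metal ring clamp with wing nut, 51x33x10 mm, loose, between the robot and the outlet; origin under its centre.
- brass_nipple: bystander: brass screw adaptor standing on its hexagon, 17x19x25 mm, loose, to the right of the dispenser; origin under its centre.
- centring_ring_a: bystander: metal centring ring with black seal, 29 mm across, 8 mm high, loose, to the left of the dispenser; origin under its centre.
- black_knob_1: bystander: spare black knob, 25 mm across, 16 mm high, loose, right of the dispenser at the back; origin under its centre.
- clip_blue: bystander: blue plastic clip, 20x47x14 mm, loose, to the left of the dispenser; origin under its centre.

How it is judged:
By the outcome, as a careful person would: the job done as asked, in the order asked, and still so for the second after the job is handed in, with the robot touching nothing.
It also fails if it takes over 51 s, if anything falls off the work surface, if the arm or the gripper's body presses on something with over 40 N, if the wrist force passes 120 N, or if a joint passes its speed limit or range.

## Robot

A 7-joint arm with a two-finger parallel gripper is mounted at the origin on a cart in front of the work surface, level with it; the furniture and walls round the work are solid. World frame = base frame: x ahead of the robot, y to its left, z up, the work surface at z = 0. Lengths are in m, angles in degrees, forces in N, time in s.
With the tool pointing down it reaches from about 0.425 to 1.025 m from the base axis. Payload 3.6 kg.
Tool frame: the origin (TCP) lies midway between the tips of the shut fingers; the grasp point (between the pads) lies 19 mm behind it; x points along the fingers, y is the direction in which the jaws open and shut, and the axes are right-handed (so a half turn about x gives the same grasp; the last joint's range is limited). The gripper opens to 85 mm and grips with 20 to 120 N. Pads are 22 mm wide; open, the fingers measure 114 mm over their backs; the gripper's body (76 mm by 85 mm) begins 54 mm behind the grasp point. The pads swing forward as they close: fully open they stand 13 mm farther back than shut.
Start: joints at [58.298, 33.873, 2.773, 92.16, -1.908, 54.013, -1.931], TCP at [0.322, -0.65, 0.231] pointing down, gripper open.
Joint ranges: [-153.93, 153.93], [-27.13, 128.08], [-72.61, 78.16], [10.71, 143.7], [-87.88, 267.88], [4.46, 118.87], [-176.78, 176.78]. Speed limits (degrees/s): [147.25, 147.25, 180, 180, 180, 180, 180].

## Interface

Orientations are given as [roll, pitch, yaw] about the fixed x, y, z axes, in that order (R = Rz(yaw) Ry(pitch) Rx(roll)).
In Python, from workcell import ctrl, eyes gives the robot as it stands.
- The arm moves only by the tool servo_tool, never from a script. Its argument "increments" is a list of rows, each a list of 3 entries, a list of its own where there are three numbers: the shift along the world's x, y, z in m, then the turn, a rotation vector about the world's x, y, z in degrees, then the opening, from 0 (shut) to 1 (fully open). In form: [[[x, y, z], [ax, ay, az], grip], ...]. A call has 1 to 8 rows; each row is the pose to reach, as a shift and turn from the pose measured when the call began; what a row does not reach only later rows make up. A row lasts 1/8 s, in which the tool goes at most 62.5 mm and 10.7 degrees, less where a joint would pass 70% of its speed; a pose out of reach is approached as far as the arm can. A call with a gripper value outside its range is refused whole. The fingers move at their own pace and stop on an object; "force" is the grip in N (left out, the last holds). Time passes only in rows, so rows that repeat a pose let the fingers close. It gives the time, the measured TCP pose, the force and the opening at its end, in the units of the state.
- ctrl.observe(): the state, without advancing time (a new reading comes with each control period).
- eyes.get_image(name): name is "scene" or "top"; returns the picture (420x560x3 uint8, red, green, blue); there is no depth.
- eyes.camera_info(name): a dict with "camera_matrix" (3x3 intrinsics, pixels), "distortion" ([k1, k2, p1, p2, k3] as OpenCV has them; the pictures are not rectified), "extrinsics" (4x4, takes a point from camera to world coordinates). Camera axes: x right, y up, looking along -z (the intrinsics and any distortion apply to the point x, -y, -z); pixel columns grow to the right and rows downward; lengths in m; the calibration is good to about 2 mm. A picture is of the moment at which its call begins. camera_info takes no time and is no camera call.
- ctrl.job_done(): hands the job in, once; it reports no verdict.
The state is a dict: "t": time; "joints": joint angles; "qvel": joint speeds; "effort": joint torques, N m; "ee_pos": TCP position; "ee_rot": TCP orientation; "ft_force": force on the tool from outside, world axes, zero at the start; "torque": the same for the moment, N m; "finger_gap": finger opening in m.
Only numpy, scipy, OpenCV 4.12 (cv2) and the standard library are available. Lean on these libraries where they do the work, as an engineer would, in place of code of your own. Each camera call takes 0.05 s, during which the arm holds its last target.

## Working session

There is one attempt and no reset: what is moved stays moved. The work goes in short steps, Python scripts to look and compute and a tool call to move; the robot and the scene stay as the last step left them, time stands still between calls to the robot, and variables do not carry over. Pictures are saved under pics/ and viewed, and the job is handed in when it is done.

Besides the shell and the picture viewer there is one more tool, called after "Request:" in YAML: its name, and indented under it one key for each argument. servo_tool: Moves the arm, as the interface text tells. Its arguments: {"type":"object","properties":{"increments":{"type":"array","items":{"type":"array"}},"force":{"type":"number"}},"required":["increments"]}

```bash
ls; mkdir -p pics; python3 - <<'E'
from workcell import ctrl, eyes
import cv2,json
for n in ["scene","top"]:
    im=eyes.get_image(n); cv2.imwrite(f"pics/{n}0.png",im[:,:,::-1])
    c=eyes.camera_info(n); print(n,c)
print(ctrl.observe())
E
```

```text
pics
scene {'camera_matrix': array([[525.16205288,   0.        , 273.43635743],
       [  0.        , 525.16205288, 213.28826606],
       [  0.        ,   0.        ,   1.        ]]), 'distortion': array([0.01320562, 0.        , 0.        , 0.        , 0.        ]), 'extrinsics': array([[ 0.2703512 ,  0.53262733, -0.80200895, -0.11316737],
       [-0.96275814,  0.15185221, -0.223691  ,  0.07882273],
       [ 0.00264289,  0.83261578,  0.55384473,  0.60269382],
       [ 0.        ,  0.        ,  0.        ,  1.        ]])}
top {'camera_matrix': array([[537.12231033,   0.        , 283.68226204],
       [  0.        , 537.12231033, 214.15793194],
       [  0.        ,   0.        ,   1.        ]]), 'distortion': array([-0.13393526,  0.        ,  0.        ,  0.        ,  0.        ]), 'extrinsics': array([[-0.02749624,  0.99818014, -0.05366908,  0.52915447],
       [-0.99929352, -0.02882364, -0.02411764,  0.24339334],
       [-0.02562069,  0.05296802,  0.99826748,  1.00351969],
       [ 0.        ,  0.        ,  0.        ,  1.        ]])}
{'t': 0.1, 'joints': array([58.29768609, 33.92157013,  2.7664774 , 92.22802837, -1.90746798,
       54.01418166, -1.93262728]), 'qvel': array([ 0.05046787, -0.15261151, -0.00131429, -0.2014831 , -0.02268457,
       -0.10691938, -0.01054347]), 'effort': array([ 4.38805073e-03, -5.49998653e+01,  1.55264519e+00, -1.98825449e+01,
        9.63360857e-03,  3.81196689e-03, -2.70967428e-05]), 'ee_pos': array([ 0.32142567, -0.64902019,  0.23024763]), 'ee_rot': array([-86.90216194,  89.88229629, 119.44709784]), 'ft_force': array([0.04020124, 0.50987977, 0.49042958]), 'torque': array([0.02920264, 0.00218963, 0.05643139]), 'finger_gap': 0.08548264199144677}
```

View pics/scene0.png

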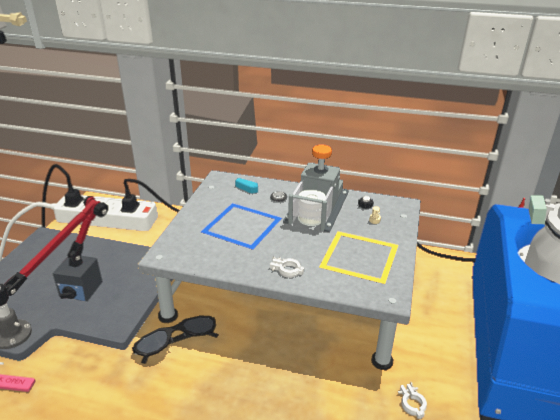

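View pics/top0.png

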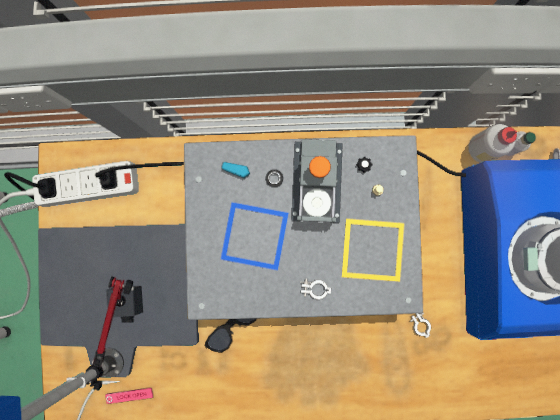

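```bash
cat > h.py <<'E'
from workcell import ctrl, eyes
import cv2,numpy as np
C={n:eyes.camera_info(n) for n in ["scene","top"]}
def ray(n,u,v):
    c=C[n];p=cv2.undistortPoints(np.array([[[u,v]]],float),c["camera_matrix"],np.array(c["distortion"]))[0,0]
    E=c["extrinsics"];return E[:3,3],E[:3,:3]@np.array([p[0],-p[1],-1])
def pt(n,u,v,z):
    o,d=ray(n,u,v);return o+d*(z-o[2])/d[2]
def proj(n,P):
    c=C[n];E=c["extrinsics"];q=E[:3,:3].T@(np.array(P,float)-E[:3,3]);q=np.array([[q[0],-q[1],-q[2]]])
    return cv2.projectPoints(q,np.zeros(3),np.zeros(3),c["camera_matrix"],np.array(c["distortion"]))[0][0,0]
def grab(n,name,crop=None,s=1):
    im=eyes.get_image(n)[:,:,::-1]
    if crop: x0,y0,x1,y1=crop; im=im[y0:y1,x0:x1]
    im=cv2.resize(im,None,fx=s,fy=s,interpolation=cv2.INTER_CUBIC);cv2.imwrite(f"pics/{name}.png",im)
E
python3 - <<'E'
import cv2
a=cv2.imread("pics/top0.png")[130:330,180:430];cv2.imwrite("pics/t0c.png",cv2.resize(a,None,fx=3,fy=3,interpolation=cv2.INTER_CUBIC))
a=cv2.imread("pics/scene0.png")[130:310,150:430];cv2.imwrite("pics/s0c.png",cv2.resize(a,None,fx=2.8,fy=2.8,interpolation=cv2.INTER_CUBIC))
from h import *
for l,z,u,v in [("blue",.12,254,237),("yel",.12,373,250),("plunger",.225,320,166),("clamp",.13,316,289),("pumpL",.3,465,250),("c1",.12,186,143),("c2",.12,417,137),("c3",.12,422,312),("c4",.12,188,319)]:
    print(l,pt("top",u,v,z).round(4))
for z in (.4,.5,.6): print(z,pt("top",560,414,z),pt("top",0,414,z),pt("top",540,255,z))
E
```

```text
blue [0.5404 0.3147 0.12  ]
yel [0.5135 0.1197 0.12  ]
plunger [0.6398 0.2073 0.225 ]
clamp [0.4533 0.2155 0.13  ]
pumpL [0.5128 0.0228 0.3   ]
c1 [0.701  0.4254 0.12  ]
c2 [0.6991 0.0388 0.12  ]
c3 [0.4091 0.0419 0.12  ]
c4 [0.4076 0.4278 0.12  ]
0.4 [ 0.32063079 -0.05569916  0.4       ] [0.3324579 0.6033335 0.4      ] [ 0.5063022  -0.03426277  0.4       ]
0.5 [ 0.35518205 -0.00614113  0.5       ] [0.36504947 0.54369333 0.5       ] [0.5100887  0.01174337 0.5       ]
0.6 [0.38973332 0.04341691 0.6       ] [0.39764105 0.48405316 0.6       ] [0.5138752  0.05774951 0.6       ]
```

View pics/t0c.png

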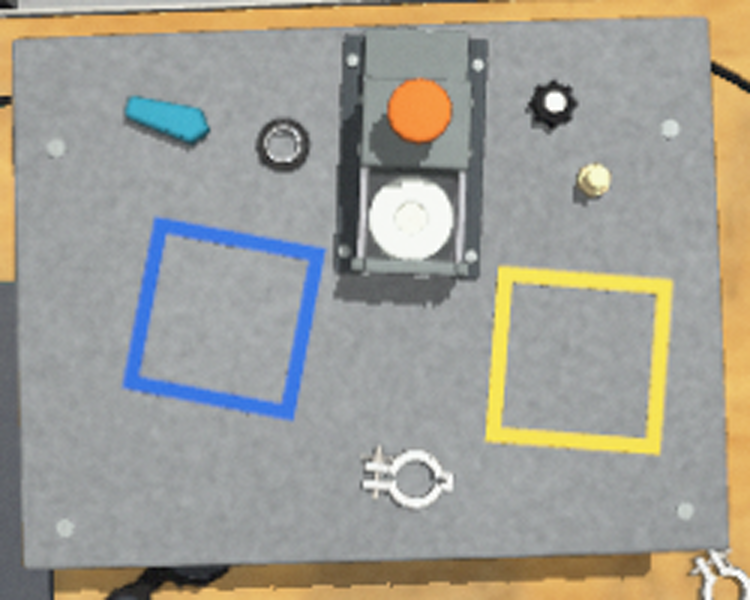

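View pics/s0c.png

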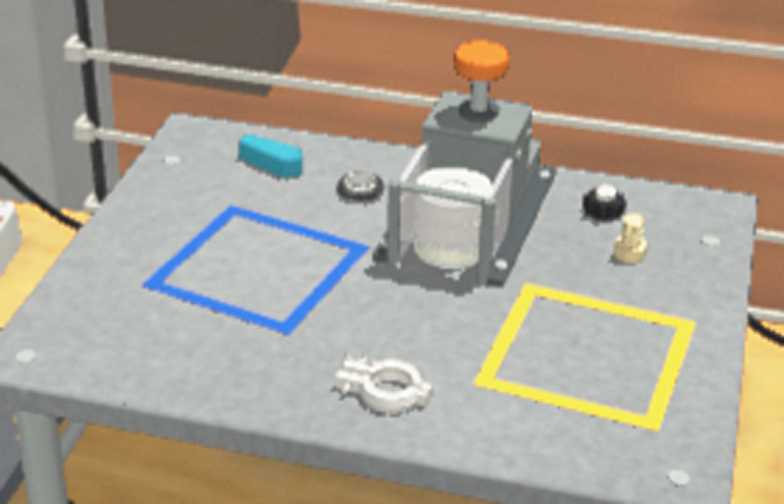

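```bash
python3 - <<'E'
from h import *
def tri(a,b):
    o1,d1=ray("scene",*a);o2,d2=ray("top",*b)
    s=np.linalg.lstsq(np.stack([d1,-d2],1),o2-o1,rcond=None)[0]
    p,q=o1+s[0]*d1,o2+s[1]*d2;return ((p+q)/2).round(3),np.linalg.norm(p-q).round(4)
c=lambda u,v:(180+u/3,130+v/3)
d=lambda u,v:(150+u/2.8,130+v/2.8)
print("plunger",tri(d(482,48),c(419,110)))
# blue corners
for n,L in dict(blue=[(159,223),(318,254),(289,413),(129,384)],yel=[(505,273),(668,284),(656,447),(491,437)],plate=[(335,272),(478,278),(488,40),(343,36)]).items():
    P=np.array([pt("top",*c(*p),.12 if n!="plate" else .123) for p in L]);print(n,P[:,:2].round(4).tolist(),P.mean(0).round(4))
print("pl",pt("top",*c(419,110),.225),"roll3",pt("top",*c(411,218),.162))
for n,u,v,z in [("nip",595,180,.14),("ring",284,145,.124),("knob",553,104,.13),("clip",167,118,.13),("clamp",408,478,.125)]: print(n,pt("top",*c(u,v),z).round(4))
for y,z in((.2,.3),(.2,.4),(.2,.5),(.2,.6)):
    for n,u,v in(("top",280,72),("top",280,20),("scene",290,20),("scene",290,55)):
        o,dd=ray(n,u,v);print(n,v,z,(o+dd*(z-o[2])/dd[2]).round(3))
for P in [(.3,-.2,.4),(.4,-.2,.4),(.5,-.2,.4),(.5,-.1,.4),(.4,0,.5),(.35,.2,.6),(.4,.2,.6),(.3,.4,.64),(.4,.4,.64)]:
    print(P,proj("scene",P).round(),proj("top",P).round())
E
```

```text
plunger (array([0.639, 0.208, 0.225]), np.float64(0.0001))
blue [[0.5954, 0.3482], [0.5757, 0.2609], [0.4891, 0.2792], [0.5071, 0.3668]] [0.5418 0.3138 0.12  ]
yel [[0.5623, 0.1587], [0.5537, 0.0692], [0.4646, 0.0789], [0.4729, 0.1692]] [0.5134 0.119  0.12  ]
plate [[0.5654, 0.2519], [0.5599, 0.1739], [0.6911, 0.1638], [0.6957, 0.2437]] [0.628  0.2083 0.123 ]
pl [0.63884008 0.20780837 0.225     ] roll3 [0.59094199 0.21093538 0.162     ]
nip [0.6102 0.1104 0.14  ]
ring [0.636  0.2779 0.124 ]
knob [0.6534 0.1302 0.13  ]
clip [0.6521 0.3414 0.13  ]
clamp [0.4523 0.2154 0.125 ]
top 72 0.3 [0.758 0.26  0.3  ]
top 20 0.3 [0.832 0.258 0.3  ]
scene 20 0.3 [1.116 0.383 0.3  ]
scene 55 0.3 [0.856 0.318 0.3  ]
top 72 0.4 [0.726 0.258 0.4  ]
top 20 0.4 [0.789 0.256 0.4  ]
scene 20 0.4 [0.71  0.283 0.4  ]
scene 55 0.4 [0.536 0.239 0.4  ]
top 72 0.5 [0.693 0.255 0.5  ]
top 20 0.5 [0.746 0.254 0.5  ]
scene 20 0.5 [0.304 0.182 0.5  ]
scene 55 0.5 [0.216 0.16  0.5  ]
top 72 0.6 [0.661 0.253 0.6  ]
top 20 0.6 [0.703 0.252 0.6  ]
scene 20 0.6 [-0.102  0.082  0.6  ]
scene 55 0.6 [-0.105  0.081  0.6  ]
(0.3, -0.2, 0.4) [803. 201.] [667. 419.]
(0.4, -0.2, 0.4) [741. 142.] [669. 338.]
(0.5, -0.2, 0.4) [698. 100.] [667. 254.]
(0.5, -0.1, 0.4) [589.  91.] [593. 258.]
(0.4, 0, 0.5) [524.   7.] [554. 369.]
(0.35, 0.2, 0.6) [ 285. -134.] [361. 476.]
(0.4, 0.2, 0.6) [ 300. -134.] [360. 412.]
(0.3, 0.4, 0.64) [  -1. -203.] [ 89. 563.]
(0.4, 0.4, 0.64) [  78. -191.] [ 79. 432.]
```

```bash
python3 - <<'E'
from workcell import ctrl
from scipy.spatial.transform import Rotation as R
o=ctrl.observe();print(R.from_euler('xyz',o['ee_rot'],degrees=True).as_matrix().round(3))
E
```

```text
[[-0.001  0.444 -0.896]
 [ 0.002 -0.896 -0.444]
 [-1.    -0.002  0.   ]]
```

Request:
servo_tool:
  increments:
    - [[0,0,0.06],[0,0,0],0.5]
    - [[0,0,0.12],[0,0,0],0]
    - [[0,0,0.18],[0,0,0],0]
    - [[0,0,0.24],[0,0,0],0]
    - [[0,0,0.3],[0,0,0],0]
    - [[0,0,0.36],[0,0,0],0]
    - [[0,0,0.42],[0,0,0],0]
    - [[0,0,0.46],[0,0,0],0]

```text
t: 1.1
ee_pos: [0.3212, -0.6487, 0.6934]
ee_rot: [87.6, 89.9, -66.0]
ft_force: [0.2, -0.2, 1.0]
finger_gap: -0.0002
```

Request:
servo_tool:
  increments:
    - [[0.03,0.04,0.03],[0,0,8],0]
    - [[0.06,0.09,0.05],[0,0,16],0]
    - [[0.1,0.135,0.05],[0,0,24],0]
    - [[0.13,0.185,0.05],[0,0,32],0]
    - [[0.16,0.235,0.05],[0,0,40],0]
    - [[0.185,0.29,0.05],[0,0,48],0]
    - [[0.21,0.345,0.05],[0,0,56],0]
    - [[0.23,0.4,0.05],[0,0,60],0]

```text
t: 2.1
ee_pos: [0.5518, -0.2467, 0.7426]
ee_rot: [-162.1, 90.0, 104.4]
ft_force: [0.5, -0.6, 0.4]
finger_gap: -0.0002
```

Request:
servo_tool:
  increments:
    - [[0.011,0.057,0],[0,0,0],0]
    - [[0.022,0.114,0],[0,0,0],0]
    - [[0.033,0.17,0],[0,0,0],0]
    - [[0.044,0.228,0],[0,0,0],0]
    - [[0.055,0.285,0],[0,0,0],0]
    - [[0.066,0.342,0],[0,0,0],0]
    - [[0.077,0.4,0],[0,0,0],0]
    - [[0.087,0.455,0],[0,0,0],0]

```text
t: 3.1
ee_pos: [0.6391, 0.2101, 0.742]
ee_rot: [-71.6, 89.9, -165.1]
ft_force: [0.6, 0.1, -0.3]
finger_gap: 0.0002
```

```bash
python3 - <<'E'
from workcell import ctrl
from scipy.spatial.transform import Rotation as R
o=ctrl.observe();print(o['joints'].round(1),o['ee_pos'].round(4),R.from_euler('xyz',o['ee_rot'],degrees=True).as_matrix().round(3),o['ft_force'])
E
```

```text
[-11.7  24.  -22.2  43.1   9.7 114.2 -31.6] [0.6391 0.2101 0.742 ] [[-0.001  0.998 -0.061]
 [-0.    -0.061 -0.998]
 [-1.    -0.001  0.   ]] [ 0.60068177  0.11299769 -0.34483778]
```

Request:
servo_tool:
  increments:
    - [[0,-0.002,-0.06],[0,0,0],0]
    - [[0,-0.002,-0.12],[0,0,0],0]
    - [[0,-0.002,-0.18],[0,0,0],0]
    - [[0,-0.002,-0.24],[0,0,0],0]
    - [[0,-0.002,-0.3],[0,0,0],0]
    - [[0,-0.002,-0.36],[0,0,0],0]
    - [[0,-0.002,-0.41],[0,0,0],0]
    - [[0,-0.002,-0.44],[0,0,0],0]

```text
t: 4.1
ee_pos: [0.6373, 0.2068, 0.2981]
ee_rot: [-64.2, 89.6, -157.7]
ft_force: [0.1, 0.3, 0.1]
finger_gap: -0.0002
```

```bash
python3 - <<'E'
from h import *
o=ctrl.observe();print(o['joints'].round(1),o['ee_pos'].round(4),o['ft_force'])
grab("scene","s1",(150,30,430,310),2.1)
E
```

```text
[ -6.6  27.8 -22.3  95.   11.8  59.9 -36.1] [0.6373 0.2068 0.2981] [0.07353263 0.34485215 0.10549986]
```

View pics/s1.png

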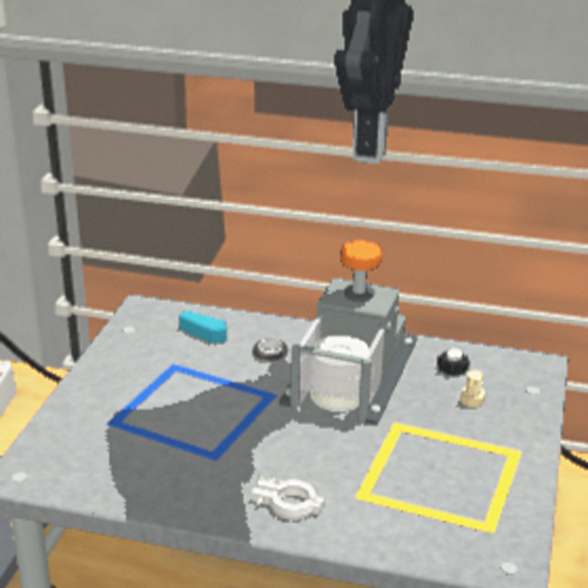

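Request:
servo_tool:
  increments:
    - [[0.001,0.001,-0.02],[0,0,0],0]
    - [[0.001,0.001,-0.04],[0,0,0],0]
    - [[0.001,0.001,-0.055],[0,0,0],0]
    - [[0.001,0.001,-0.066],[0,0,0],0]
    - [[0.001,0.001,-0.066],[0,0,0],0]

```text
t: 4.78
ee_pos: [0.6362, 0.2068, 0.2278]
ee_rot: [-65.2, 89.2, -158.7]
ft_force: [0.3, -0.3, 0.6]
finger_gap: -0.0001
```

```bash
python3 - <<'E'
from h import *
o=ctrl.observe();print(o['ee_pos'].round(4),o['ft_force'],proj("scene",o['ee_pos']))
grab("scene","s2",(250,100,390,240),4)
E
```

```text
[0.6362 0.2068 0.2278] [ 0.32530508 -0.31740232  0.6289421 ] [322.59266566 146.4893663 ]
```

View pics/s2.png

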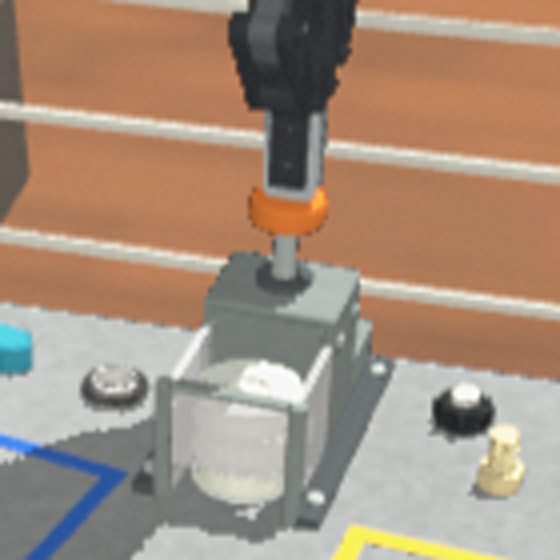

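Request:
servo_tool:
  increments:
    - [[0.002,0.001,-0.002],[0,0,0],0]
    - [[0.002,0.001,-0.004],[0,0,0],0]
    - [[0.002,0.001,-0.007],[0,0,0],0]
    - [[0.002,0.001,-0.01],[0,0,0],0]
    - [[0.002,0.001,-0.013],[0,0,0],0]
    - [[0.002,0.001,-0.016],[0,0,0],0]
    - [[0.002,0.001,-0.018],[0,0,0],0]
    - [[0.002,0.001,-0.02],[0,0,0],0]

```text
t: 5.82
ee_pos: [0.6394, 0.2085, 0.2094]
ee_rot: [-65.7, 89.4, -159.1]
ft_force: [0.5, 0.1, 5.6]
finger_gap: 0.0
```

Request:
servo_tool:
  increments:
    - [[0,0,-0.002],[0,0,0],0]
    - [[0,0,-0.004],[0,0,0],0]
    - [[0,0,-0.006],[0,0,0],0]
    - [[0,0,-0.008],[0,0,0],0]
    - [[0,0,-0.008],[0,0,0],0]

```text
t: 6.45
ee_pos: [0.6394, 0.2085, 0.2041]
ee_rot: [-60.9, 89.4, -154.4]
ft_force: [-3.6, -1.4, 14.6]
finger_gap: 0.0
```

```bash
python3 - <<'E'
from h import *
o=ctrl.observe();print(o['ee_pos'].round(4),o['ft_force'])
grab("scene","s3",(230,110,390,270),3.5)
E
```

```text
[0.6394 0.2085 0.2041] [-3.58601143 -1.3989964  14.63021375]
```

View pics/s3.png

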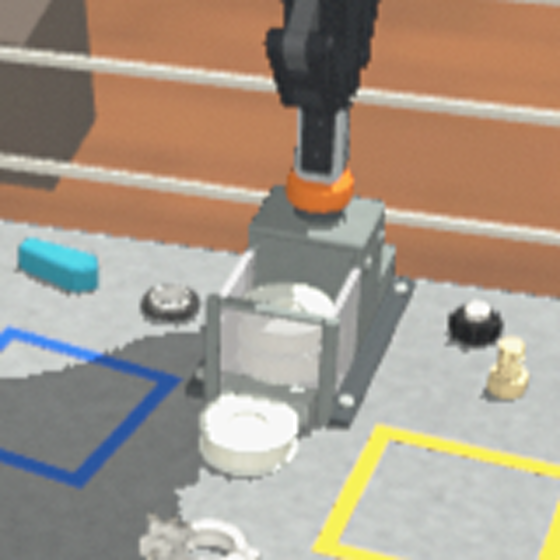

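Request:
servo_tool:
  increments:
    - [[0,0,0.004],[0,0,0],0]
    - [[0,0,0.01],[0,0,0],0]
    - [[0,0,0.016],[0,0,0],0]
    - [[0,0,0.022],[0,0,0],0]
    - [[0,0,0.035],[0,0,0],0]
    - [[0,0,0.06],[0,0,0],0.1]
    - [[0,0,0.09],[0,0,0],0.2]
    - [[0,0,0.1],[0,0,0],0.2]

```text
t: 7.5
ee_pos: [0.6403, 0.2091, 0.3064]
ee_rot: [-58.6, 89.6, -152.1]
ft_force: [0.9, 0.6, -0.3]
finger_gap: 0.0172
```

```bash
python3 - <<'E'
from h import *
o=ctrl.observe();print(o['ee_pos'].round(4),o['ft_force'],o['finger_gap'])
grab("scene","s4",(200,110,400,270),3.5)
grab("top","t4",(180,130,430,330),3)
E
```

```text
[0.6403 0.2091 0.3064] [ 0.94312071  0.5847266  -0.28148707] 0.017167826632024773
```

View pics/s4.png

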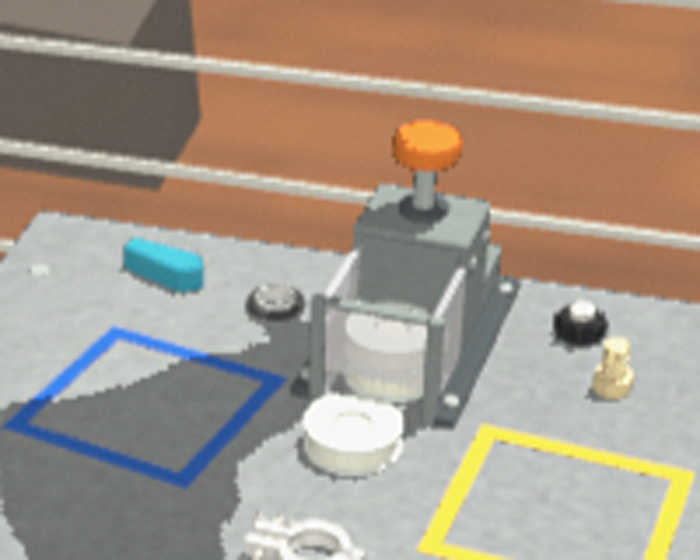

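View pics/t4.png

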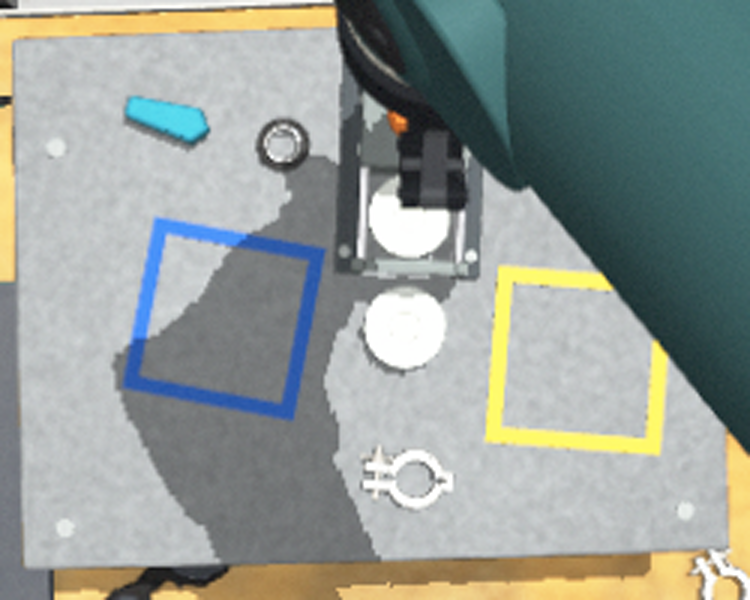

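```bash
python3 - <<'E'
from h import *
from scipy.spatial.transform import Rotation as R
print(pt("top",180+404/3,130+329/3,.134), pt("top",180+404/3,130+289/3,.134),pt("top",180+404/3,130+370/3,.134))
o=ctrl.observe();print(R.from_euler('xyz',o['ee_rot'],degrees=True).as_matrix().round(3),o['joints'].round(1))
E
```

```text
[0.53318093 0.21545732 0.134     ] [0.55473226 0.21481015 0.134     ] [0.51112796 0.21611094 0.134     ]
[[-0.007  0.998 -0.061]
 [-0.004 -0.061 -0.998]
 [-1.    -0.007  0.004]] [ -6.7  27.7 -22.4  94.1  11.7  61.  -36.1]
```

Request:
servo_tool:
  increments:
    - [[-0.04,-0.015,0],[0,0,-1],0.2]
    - [[-0.08,-0.03,0],[0,0,-2],0.2]
    - [[-0.111,-0.044,-0.01],[0,0,-2],0.2]
    - [[-0.111,-0.044,-0.05],[0,0,-2],0.2]
    - [[-0.111,-0.044,-0.09],[0,0,-2],0.2]
    - [[-0.111,-0.044,-0.13],[0,0,-2],0.2]
    - [[-0.111,-0.044,-0.15],[0,0,-2],0.2]
    - [[-0.111,-0.044,-0.155],[0,0,-2],0.2]

```text
t: 8.6
ee_pos: [0.5269, 0.1639, 0.1478]
ee_rot: [-61.5, 89.2, -157.0]
ft_force: [1.5, 0.5, 0.2]
finger_gap: 0.0172
```

```bash
python3 - <<'E'
from h import *
o=ctrl.observe();print(o['ee_pos'].round(4),o['ft_force'],o['finger_gap'],o['joints'].round(1))
grab("scene","s5",(200,110,400,270),3.5)
grab("top","t5",(180,130,430,330),3)
E
```

```text
[0.5269 0.1639 0.1478] [1.4776361  0.48871001 0.1817089 ] 0.017165488865583757 [ -7.5  29.5 -19.7 117.3  16.1  36.5 -43.5]
```

View pics/s5.png

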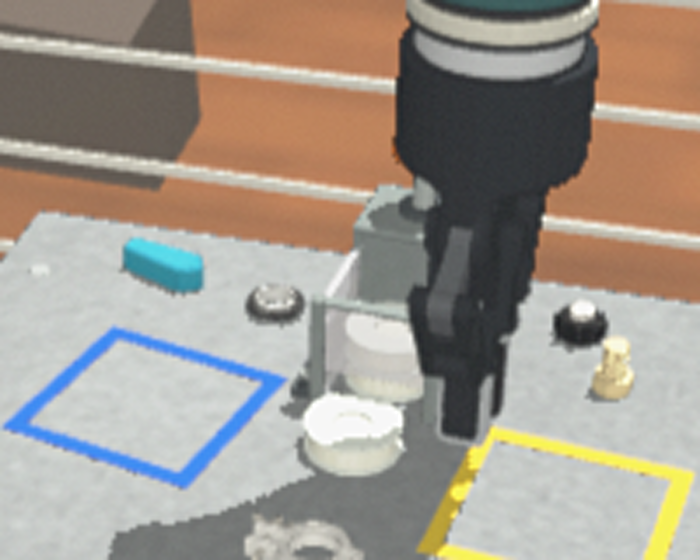

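View pics/t5.png

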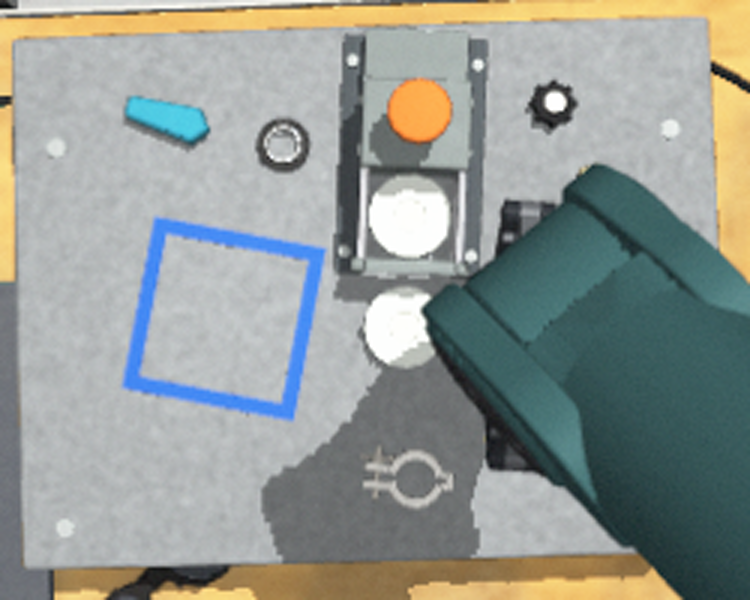

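Request:
servo_tool:
  increments:
    - [[0.001,0,-0.01],[0,0,-0.5],0.2]
    - [[0.002,0,-0.019],[0,0,-0.5],0.2]
    - [[0.002,0,-0.021],[0,0,-0.5],0.2]
    - [[0.002,0.004,-0.021],[0,0,-0.5],0.2]
    - [[0.003,0.01,-0.021],[0,0,-0.5],0.2]
    - [[0.003,0.016,-0.021],[0,0,-0.5],0.2]
    - [[0.004,0.021,-0.021],[0,0,-0.5],0.2]
    - [[0.004,0.026,-0.021],[0,0,-0.5],0.2]

```text
t: 9.7
ee_pos: [0.5316, 0.1752, 0.1279]
ee_rot: [-26.3, 88.3, -123.1]
ft_force: [-1.4, -29.2, 11.1]
finger_gap: 0.017
```

```bash
python3 - <<'E'
from h import *
o=ctrl.observe();print(o['ee_pos'].round(4),o['ft_force'],o['finger_gap'],o['joints'].round(1))
grab("scene","s6",(200,110,400,270),3.5)
E
```

```text
[0.5316 0.1752 0.1279] [ -1.44599569 -29.1873722   11.06823384] 0.016997294051555072 [-10.5  31.7 -17.7 116.6  17.5  35.7 -47. ]
```

View pics/s6.png

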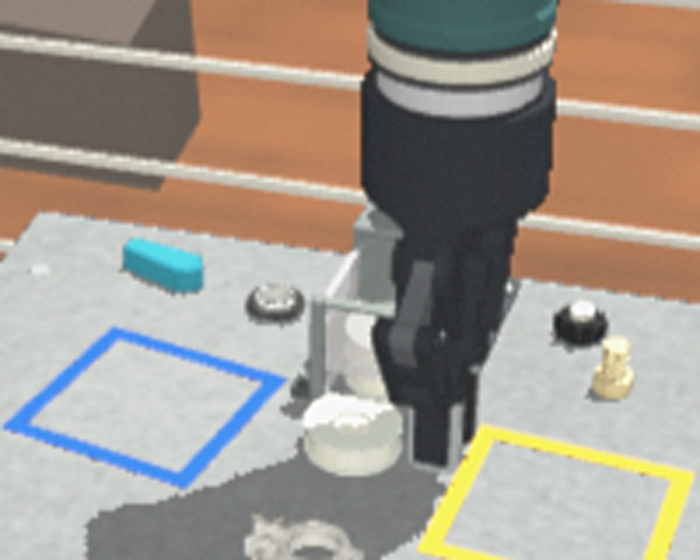

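Request:
servo_tool:
  increments:
    - [[0,-0.01,0],[0,0,0],0.2]
    - [[0,-0.02,0.01],[0,0,0],0.1]
    - [[0,-0.02,0.05],[0,0,0],0]
    - [[0,-0.02,0.1],[0,0,0],0]
    - [[0,-0.02,0.11],[0,0,10],0]
    - [[0,-0.02,0.11],[0,0,20],0]
    - [[0,-0.02,0.11],[0,0,30],0]
    - [[0,-0.02,0.11],[0,0,40],0]

```text
t: 10.75
ee_pos: [0.5317, 0.157, 0.239]
ee_rot: [-22.3, 88.3, -78.6]
ft_force: [0.6, 0.1, 0.3]
finger_gap: 0.0
```

```bash
cat > st.py <<'E'
from h import *
from scipy.spatial.transform import Rotation as R
o=ctrl.observe();M=R.from_euler('xyz',o['ee_rot'],degrees=True).as_matrix()
print(o['t'],o['ee_pos'].round(4),o['ft_force'].round(1),o['finger_gap'],o['joints'].round(1));print(M.round(3))
# rotvec to make tool down with jaw bearing b
for b in (85,-95):
    y=np.array([np.cos(np.radians(b)),np.sin(np.radians(b)),0]);x=np.array([0,0,-1.]);T=np.stack([x,y,np.cross(x,y)],1)
    print(b,R.from_matrix(T@M.T).as_rotvec(degrees=True).round(1))
E
python3 st.py
```

```text
10.75 [0.5317 0.157  0.239 ] [0.6 0.1 0.3] 1.3738843644498972e-06 [  1.7  23.8 -31.3 112.9  18.4  48.5  -6.4]
[[ 0.006  0.832  0.555]
 [-0.028  0.555 -0.832]
 [-1.    -0.011  0.027]]
85 [ 1.4  1.  51.3]
-95 [   1.2   -1.6 -128.7]
```

Request:
servo_tool:
  increments:
    - [[-0.002,0,0],[0.3,0.2,10],0]
    - [[-0.004,0,0],[0.6,0.4,20],0]
    - [[-0.004,0,0],[0.8,0.6,30],0]
    - [[-0.004,0,0],[1.1,0.8,40],0]
    - [[-0.004,0,0],[1.4,1,50],0]
    - [[-0.004,0,0],[1.4,1,51.3],0]

```text
t: 11.5
ee_pos: [0.5278, 0.1582, 0.2398]
ee_rot: [69.6, 89.8, 64.6]
ft_force: [0.2, 0.3, 0.2]
finger_gap: -0.0001
```

```bash
python3 st.py; python3 -c "
from h import *
grab('scene','s7',(200,60,400,270),2.8)"
```

```text
11.5 [0.5278 0.1582 0.2398] [0.2 0.3 0.2] -0.00010373129774242535 [ 12.3  26.5 -45.4 113.   24.3  50.2  39.1]
[[ 0.001  0.087  0.996]
 [ 0.003  0.996 -0.087]
 [-1.     0.003  0.001]]
85 [-0.2  0.1 -0. ]
-95 [-1.0e-01 -2.0e-01  1.8e+02]
```

View pics/s7.png

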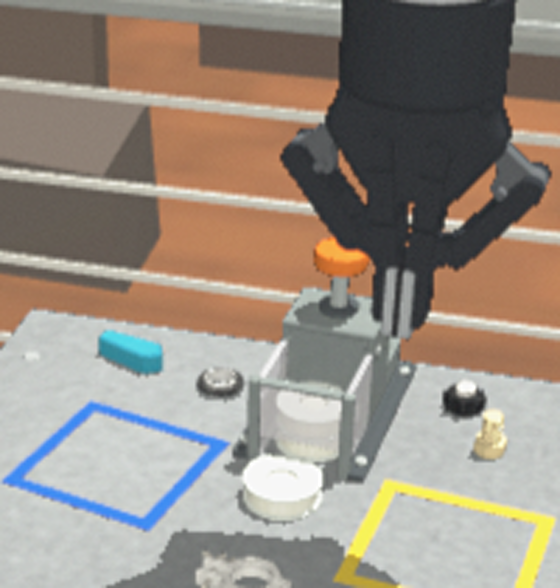

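Request:
servo_tool:
  increments:
    - [[0,0,-0.04],[0,0,0],0]
    - [[0,0,-0.08],[0,0,0],0]
    - [[0,0,-0.1],[0,0,0],0]
    - [[0,0,-0.111],[0,0,0],0]
    - [[0,0,-0.111],[0,0,0],0]
    - [[0,0.005,-0.111],[0,0,0],0]
    - [[0.001,0.01,-0.111],[0,0,0],0]
    - [[0.001,0.015,-0.111],[0,0,0],0]

```text
t: 12.55
ee_pos: [0.5293, 0.1738, 0.1294]
ee_rot: [54.1, 89.8, 49.1]
ft_force: [0.1, 0.1, 0.1]
finger_gap: -0.0
```

```bash
python3 st.py; python3 -c "
from h import *
grab('scene','s8',(200,110,400,270),3.5)"
```

```text
12.55 [0.5293 0.1738 0.1294] [0.1 0.1 0.1] -2.6983161645276638e-05 [  4.6  34.8 -38.2 117.4  34.   38.9  29.2]
[[ 0.002  0.087  0.996]
 [ 0.003  0.996 -0.087]
 [-1.     0.003  0.002]]
85 [-0.2  0.1 -0. ]
-95 [ -0.2  -0.3 180. ]
```

View pics/s8.png

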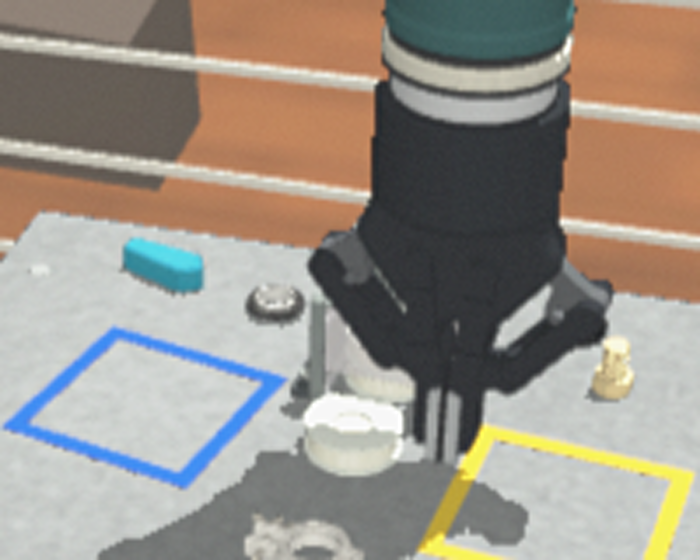

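Request:
servo_tool:
  increments:
    - [[0,0.004,-0.002],[0,0,0],0]
    - [[0.001,0.009,-0.003],[0,0,0],0]
    - [[0.001,0.014,-0.003],[0,0,0],0]
    - [[0.002,0.019,-0.003],[0,0,0],0]
    - [[0.002,0.024,-0.003],[0,0,0],0]
    - [[0.003,0.029,-0.003],[0,0,0],0]
    - [[0.003,0.034,-0.003],[0,0,0],0]
    - [[0.003,0.039,-0.003],[0,0,0],0]

```text
t: 13.6
ee_pos: [0.5321, 0.214, 0.1263]
ee_rot: [62.0, 89.7, 57.1]
ft_force: [0.1, -0.5, -0.2]
finger_gap: 0.0003
```

```bash
python3 st.py; python3 -c "
from h import *
grab('scene','s9',(200,110,400,270),3.5)
grab('top','t9',(180,130,430,330),3)"
```

```text
13.6 [0.5321 0.214  0.1263] [ 0.1 -0.5 -0.2] 0.0003174916008677954 [  0.4  35.9 -37.8 115.4  34.   39.7  26. ]
[[ 0.002  0.086  0.996]
 [ 0.004  0.996 -0.086]
 [-1.     0.004  0.002]]
85 [-0.2  0.1 -0.1]
-95 [ -0.2  -0.3 179.9]
```

View pics/s9.png

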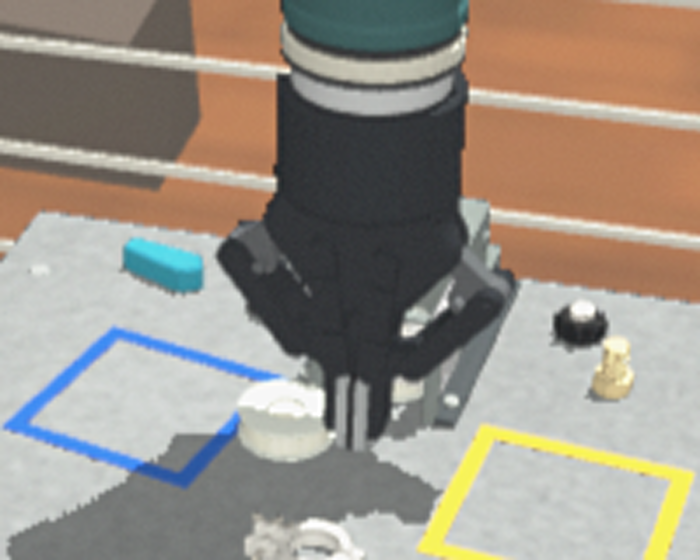

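View pics/t9.png

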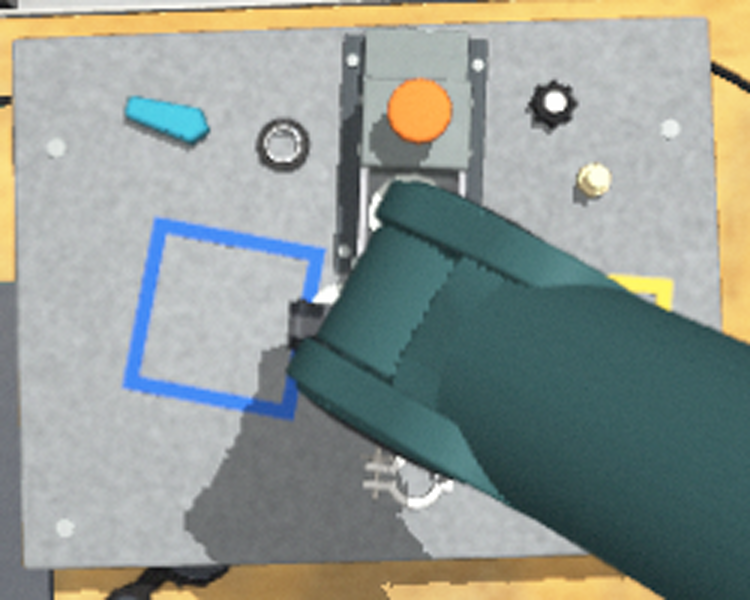

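```bash
python3 -c "
from h import *
print(pt('scene',200+283/3.5,110+405/3.5,.134))
print(pt('scene',200+353/3.5,110+420/3.5,.134), 'old')"
```

```text
[0.53508936 0.24757789 0.134     ]
[0.53241722 0.21501357 0.134     ] old
```

Request:
servo_tool:
  increments:
    - [[0.001,0.005,0],[0,0,0],0]
    - [[0.001,0.011,0],[0,0,0],0]
    - [[0.002,0.017,0],[0,0,0],0]
    - [[0.002,0.023,0],[0,0,0],0]
    - [[0.003,0.029,0],[0,0,0],0]
    - [[0.003,0.034,0],[0,0,0],0]
    - [[0.004,0.039,0],[0,0,0],0]
    - [[0.004,0.043,0],[0,0,0],0]

```text
t: 14.7
ee_pos: [0.5362, 0.2581, 0.1265]
ee_rot: [65.1, 89.7, 60.2]
ft_force: [-0.6, 0.0, -0.1]
finger_gap: 0.0001
```

```bash
python3 st.py; python3 -c "
from h import *
grab('scene','s10',(200,110,400,270),3.5)"
```

```text
14.7 [0.5362 0.2581 0.1265] [-0.6  0.  -0.1] 0.00014547554887609683 [ -3.7  37.1 -37.6 112.7  33.8  41.2  23.2]
[[ 0.003  0.085  0.996]
 [ 0.005  0.996 -0.085]
 [-1.     0.005  0.002]]
85 [-0.3  0.2 -0.1]
-95 [ -0.3  -0.4 179.9]
```

View pics/s10.png

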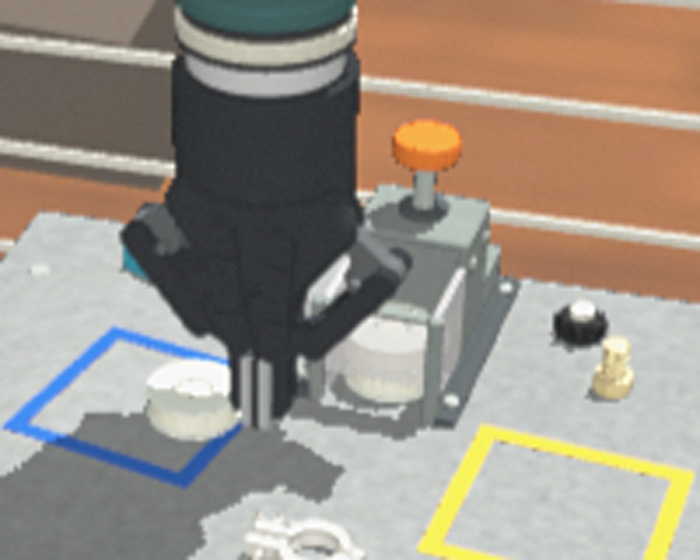

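Request:
servo_tool:
  increments:
    - [[0,0.005,0],[0,0,0],0]
    - [[0.001,0.01,0],[0,0,0],0]
    - [[0.001,0.015,0],[0,0,0],0]
    - [[0.002,0.019,0],[0,0,0],0]
    - [[0.002,0.022,0],[0,0,0],0]
    - [[0.002,0.022,0],[0,0,0],0]

```text
t: 15.5
ee_pos: [0.538, 0.2813, 0.1266]
ee_rot: [68.4, 89.6, 63.6]
ft_force: [0.5, 0.3, 0.1]
finger_gap: -0.0002
```

```bash
python3 st.py; python3 -c "
from h import *
grab('scene','s11',(200,110,400,270),3.5)"
```

```text
15.5 [0.538  0.2813 0.1266] [0.5 0.3 0.1] -0.00019906078567931884 [ -5.8  37.8 -37.5 111.2  33.6  42.   21.9]
[[ 0.003  0.084  0.996]
 [ 0.006  0.996 -0.084]
 [-1.     0.006  0.002]]
85 [-0.3  0.2 -0.2]
-95 [ -0.3  -0.5 179.8]
```

View pics/s11.png

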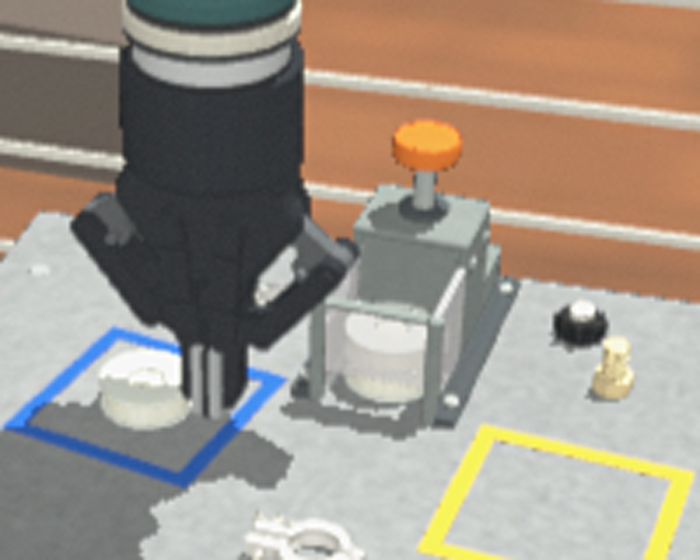

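Request:
servo_tool:
  increments:
    - [[0,-0.004,0],[0,0,0],0]
    - [[0,-0.01,0],[0,0,0],0]
    - [[0,-0.01,0.02],[0,0,0],0]
    - [[0,-0.01,0.06],[0,0,0],0]
    - [[0,-0.01,0.11],[0,0,0],0]
    - [[0,-0.02,0.17],[0,0,0],0]
    - [[0,-0.05,0.22],[0,0,0],0]
    - [[0,-0.09,0.24],[0,0,0],0]

```text
t: 16.55
ee_pos: [0.5387, 0.193, 0.3719]
ee_rot: [47.2, 89.2, 42.5]
ft_force: [-0.0, -0.3, -1.1]
finger_gap: 0.0
```

Request:
servo_tool:
  increments:
    - [[0,-0.01,0.02],[0,0,0],0]
    - [[0,-0.02,0.03],[0,0,0],0]
    - [[0,-0.02,0.03],[0,0,0],0]

```text
t: 16.92
ee_pos: [0.5388, 0.1727, 0.4028]
ee_rot: [42.8, 89.1, 38.1]
ft_force: [0.1, -0.9, -0.8]
finger_gap: 0.0002
```

```bash
python3 st.py; python3 -c "
from h import *
grab('scene','s12',(200,110,400,270),3.5)
grab('top','t12',(180,130,430,330),3)"
```

```text
16.925 [0.5388 0.1727 0.4028] [ 0.1 -0.9 -0.8] 0.00018901688075296518 [ 15.8  18.  -49.2 100.2  14.5  67.6  47.9]
[[ 0.012  0.082  0.997]
 [ 0.009  0.997 -0.082]
 [-1.     0.01   0.011]]
85 [-0.5  0.7 -0.3]
-95 [ -1.1  -0.8 179.7]
```

View pics/s12.png

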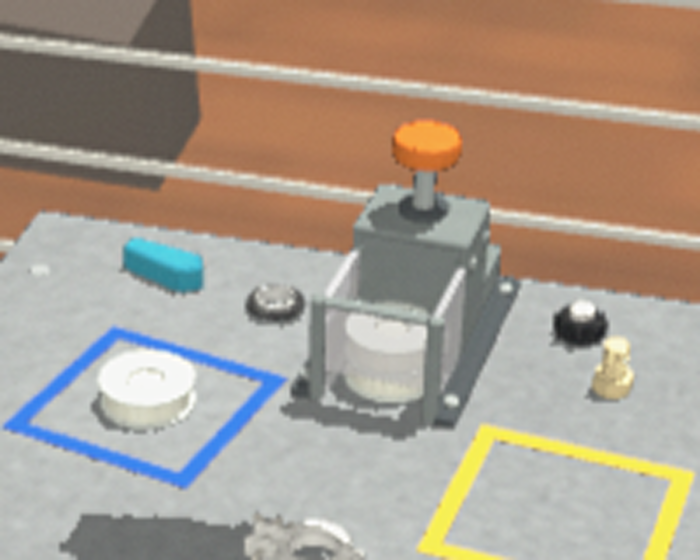

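View pics/t12.png

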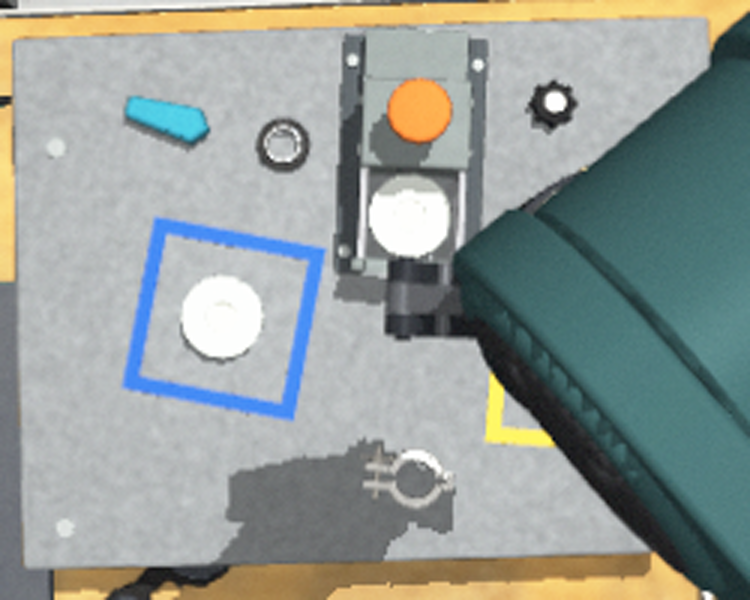

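Request:
servo_tool:
  increments:
    - [[0,0,0.02],[0,0,0],0]
    - [[0,0,0.02],[0,0,0],0]
    - [[0,0,0.02],[0,0,0],0]

```text
t: 17.4
ee_pos: [0.5375, 0.1736, 0.4201]
ee_rot: [56.3, 89.4, 51.7]
ft_force: [0.1, 0.4, 1.0]
finger_gap: 0.0003
```

```bash
python3 -c "
from h import *
o=ctrl.observe();print(o['ee_pos'],o['ft_force'],o['qvel'].round(2))
print(pt('top',180+222/3,130+317/3,.134))
print(ctrl.job_done())"
```

```text
[0.53750215 0.17361269 0.42006594] [0.12254198 0.3974451  0.97267957] [0.18 0.12 0.33 0.24 0.   0.14 0.09]
[0.54237868 0.31348748 0.134     ]
the job is handed in; nothing more can be done
None
```

I pressed the plunger once, fully down to its stop, and it came back up. One roll slid out; I pushed it with the shut fingertips into the blue square, backed off and handed the job in at about 17.4 s.

- **Roll position:** the last pictures put the roll's centre at (0.542, 0.313), within about 1 mm of the blue square's centre. That leaves roughly 18 mm to the tape on each side.
- **Surroundings:** the other two rolls were still in the dispenser. The clamp, ring, clip and knob looked unmoved in the last top picture. The arm hid the brass nipple and most of the yellow square there, but the scene picture showed the nipple in place and the square empty where visible.
- **Robot at hand-in:** the gripper was about 0.3 m above the board, with about 1 N at the wrist and the joints nearly still.

**What went wrong:** my first push was blocked with about 29 N at the wrist, before the fingers reached the roll. A gripper knuckle had most likely touched the side of the fixed dispenser. That is below the 40 N limit, and nothing had moved. I backed off, turned the gripper 90° and pushed again without trouble.

I never saw the hose in either camera view. I passed over its stated area at about 0.74 m, and the wrist showed no contact there. The wrist sensor would not show a touch higher up the arm.

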